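Plug the open tubes in the tool store

TASK

Two steel tubes on the bench still stand open. Close each with the grey end plug that fits its bore, the larger plug in the larger tube and the smaller of the two fitting plugs in the smaller tube, pushed fully home so that the flange rests on the rim; the smallest plug, loose on the bench, is a spare that fits neither.

Things in the scene. Friction and masses are not known exactly. Their poses are not given: they have to be found in the camera images.
- plug_large_knob (a point): Loose grey plastic plug, the larger of the two needed, upright on the bench, 86 mm tall, about 150 g: stem 54 mm wide, 30 mm long, its lowest 18 mm tapering to a 36 mm nose; flange 76 mm wide, 6 mm thick; on top a round grip knob 30 mm wide, 50 mm tall. Point: knob's centre, 31 mm above the flange's underside, 25 mm above its top, 61 mm above the nose; z up the axis. Spare plug nearby: flange 48 mm.
- plug_small_knob (a point): Loose grey plastic plug, the smaller of the two needed, upright on the bench, 86 mm tall, about 110 g: stem 42 mm wide, 30 mm long, its lowest 18 mm tapering to a 28 mm nose; flange 64 mm wide, 6 mm thick; on top a round grip knob 30 mm wide, 50 mm tall. Point: knob's centre, 31 mm above the flange's underside, 25 mm above its top, 61 mm above the nose; z up the axis. Spare plug nearby: flange 48 mm.
- tube_large_mouth (a point): Larger of the two open steel tubes, upright, fixed, on an 84 mm square foot plate; outside 64 mm, bore 58 mm, rim 80 mm above the bench, bore 66 mm deep. Takes the plug with the 76 mm flange. Point: centre of the open mouth, level with the rim; z up. Plug home: knob's centre 31 mm above this point. A third, middle-sized tube is already closed.
- tube_small_mouth (a point): Smaller of the two open steel tubes, upright, fixed, on an 84 mm square foot plate; outside 52 mm, bore 46 mm, rim 80 mm above the bench, bore 66 mm deep. Takes the plug with the 64 mm flange. Point: centre of the open mouth, level with the rim; z up. Plug home: knob's centre 31 mm above this point. A third, middle-sized tube is already closed.
Not all that is in view belongs to the job. What is shaped like the part that bears plug_small_knob but orange is not meant.

How it is judged:
At the end, for the whole second after the job is handed in: Each of the two plugs stands in its own tube, flange on the rim (height within 8 mm, centred within 12 mm, upright within 10 degrees), and at rest (horizontal distance between plug_large_knob and tube_large_mouth below 0.012 m and z of plug_large_knob in the frame of tube_large_mouth between 0.023 and 0.039 m and angle between each of plug_large_knob, plug_small_knob's own z axis and vertical below 0.175 rad and linear speed of each of plug_large, plug_small below 0.03 m/s and horizontal distance between plug_small_knob and tube_small_mouth below 0.012 m and z of plug_small_knob in the frame of tube_small_mouth between 0.023 and 0.039 m); the robot touches nothing.
It also fails if it takes over 69 s, if anything falls off the work surface, if the arm or the gripper's body presses on something with over 40 N, if the wrist force passes 120 N, or if a joint passes its speed limit or range.

ROBOT

A 7-joint arm with a two-finger parallel gripper is mounted at the origin on the work surface. World frame = base frame: x ahead of the robot, y to its left, z up, the work surface at z = 0. Lengths are in m, angles in rad, forces in N, time in s.
With the tool pointing down it reaches from about 0.425 to 1.025 m from the base axis. Payload 9.4 kg.
Tool frame: the origin (TCP) lies at the very end of the fingers, on their centre line; the grasp point (between the pads) lies arm.hold_point_z behind it (arm.hold_point_z is the distance from the TCP to the grasp point, in m); z points along the fingers, y is the line along which they close (so a half turn about z gives the same grasp; the last joint's range is limited). The gripper opens to 93 mm and grips with 3 to 60 N. Pads are 15 mm wide; open, the fingers measure 128 mm over their backs; the gripper's body (75 mm by 188 mm) begins 65 mm behind the grasp point.
Start: joints at [-1.31, 0.599, -0.003, 1.599, 0.002, 0.943, -0.08], TCP at [0.24, 0.684, 0.219] pointing down, gripper open.
Joint ranges: [-2.57, 2.57], [-0.35, 1.97], [-1.29, 1.29], [0.11, 2.56], [-1.05, 4.19], [0.11, 1.86], [-2.63, 2.63]. Speed limits (rad/s): [2.22, 2.22, 3.01, 3.01, 3.14, 3.14, 3.14].

INTERFACE

Orientations are given as a unit quaternion [x, y, z, w].
In Python, from rig import arm, imaging, hand_in gives the robot as it stands.
- The arm moves only by the tool apply_moves, never from a script. Its argument "rows" is a list of rows, each a list of 4 numbers: the shift along the tool's x, y, z normalised to -1 to 1, where 1 is 0.12 m, then the turn about the tool's z normalised to -1 to 1, where 1 is pi/2 rad. In form: [[x, y, z, twist], ...]. A call has 1 to 8 rows; each row is the pose to reach, as a shift and turn from the pose commanded when the call began, along the tool's axes at that moment; what a row does not reach only later rows make up. A row lasts 1/8 s, in which the tool goes at most 62.5 mm and 10.7 degrees, less where a joint would pass 70% of its speed; a pose out of reach is approached as far as the arm can. A call with a number of a shift or a turn outside -1 to 1 is refused whole. A call with a gripper value outside its range is refused whole. "grip" is the opening in per cent of the stroke, from 0 (shut) to 100 (fully open), set as the call begins (left out, the last holds). The fingers move at their own pace and stop on an object; the grip force is fixed at half the most. Time passes only in rows, so rows that repeat a pose let the fingers close. It gives the time, the measured TCP pose, the force, the opening and the grip force at its end, in the units of the state.
- arm.get_obs(): the state, without advancing time (a new reading comes with each control period).
- imaging.snapshot(name): name is "scene" or "side" or "wrist"; returns (picture, depth): 384x512x3 uint8, red, green, blue; 384x512 float32, m along the optical axis (not along the pixel's ray), 0 where there is no reading.
- imaging.calibration(name): a dict with "camera_matrix" (3x3 intrinsics, pixels), "D" ([k1, k2, p1, p2, k3] as OpenCV has them; the pictures are not rectified), "R" (3x3) and "t" (3): a world point X has camera coordinates R X + t. Camera axes: x right, y down, z forward; pixel columns grow to the right and rows downward; lengths in m; the calibration is good to about 2 mm. A picture is of the moment at which its call begins: read the wrist's pose just before it. calibration takes no time and is no camera call; for the wrist camera it gives the pose at the moment of the call.
- hand_in(): hands the job in; it is judged then, once.
The state is a dict: "time_s": time; "joints": joint angles; "joint_vel": joint speeds; "joint_efforts": joint torques, N m; "position": TCP position; "tcp_rot": TCP orientation; "wrist_force": force on the tool from outside, world axes, zero at the start; "moment": the same for the moment, N m; "gripper_width": finger opening in m; "grip_force": force on a finger pad.
Only numpy, scipy, OpenCV 4.12 (cv2) and the standard library are available. Lean on these libraries where they do the work, as an engineer would, in place of code of your own. Each camera call takes 0.05 s, during which the arm holds its last target. There are 200 camera calls.

## Working session

There is one attempt and no reset: what is moved stays moved. The work goes in short steps, Python scripts to look and compute and a tool call to move; the robot and the scene stay as the last step left them, time stands still between calls to the robot, and variables do not carry over. Pictures are saved under pics/ and viewed, at most 10 in all, crops included, and the job is handed in when it is done.

Besides the shell and the picture viewer there is one more tool, called after "Request:" by a JSON object that holds its "name" and its "arguments", one argument or row to a line. apply_moves: Moves the arm, as the interface text tells. Its arguments: {"type":"object","properties":{"rows":{"type":"array","items":{"type":"array","items":{"type":"number","minimum":-1,"maximum":1}}},"grip":{"type":"number"}},"required":["rows"]}

```bash
mkdir -p pics; ls; cat > h.py <<'E'
import numpy as np, cv2
from rig import arm, imaging
def snap(n,f=None):
    c=imaging.calibration(n); p,d=imaging.snapshot(n)
    if f: cv2.imwrite('pics/'+f,p[:,:,::-1])
    return c,p,d
def world(c,uv,z):  # ray onto plane z
    uv=np.array(uv,float).reshape(-1,1,2)
    n=cv2.undistortPoints(uv,np.array(c["camera_matrix"]),np.array(c["D"]))[:,0]
    R=np.array(c["R"]);t=np.array(c["t"])
    o=-R.T@t; r=np.c_[n,np.ones(len(n))]@R
    return o+r*((z-o[2])/r[:,2])[:,None]
def cloud(c,d):
    v,u=np.mgrid[:d.shape[0],:d.shape[1]]
    n=cv2.undistortPoints(np.stack([u,v],-1).reshape(-1,1,2).astype(float),np.array(c["camera_matrix"]),np.array(c["D"]))[:,0]
    P=np.c_[n,np.ones(len(n))]*d.reshape(-1,1)
    return ((P-np.array(c["t"]))@np.array(c["R"])).reshape(*d.shape,3)
E
python3 - <<'E'
from h import *
o=arm.get_obs();print(o["time_s"],o["position"],o["tcp_rot"],arm.hold_point_z)
for n in("scene","side"):
    c,p,d=snap(n,n+'1.png'); np.savez(n+'1.npz',p=p,d=d)
    R=np.array(c["R"]);print(n,-R.T@np.array(c["t"]),R[2])
E
```

```text
pics
0.0 [0.24012401 0.68354967 0.21775339] [ 1.68054018e-01  9.85777470e-01 -7.89346759e-04 -5.37624958e-05] 0.0188
scene [1.03224666 0.06616853 0.67444386] [-0.66366438 -0.07725529 -0.74403039]
side [ 0.49073386 -0.58205283  0.70147731] [ 0.02911556  0.67903134 -0.73353167]
```

View pics/scene1.png

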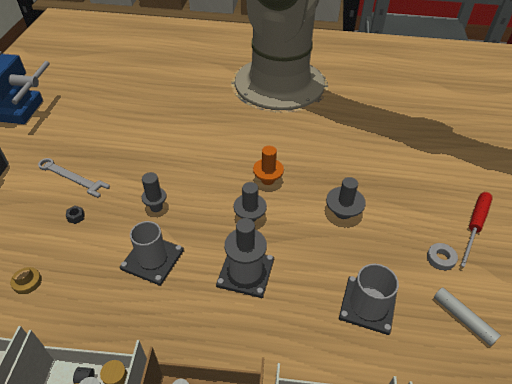

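View pics/side1.png

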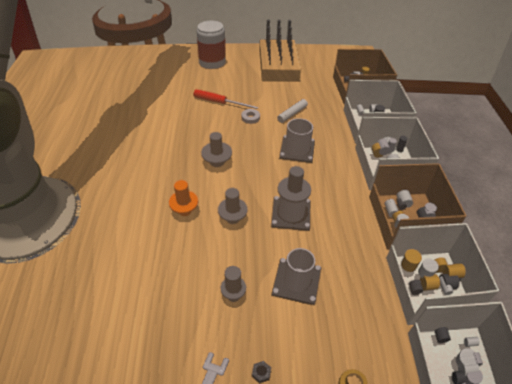

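Scene picture: knobs at about spare (152,182), small (250,193), large (348,188), with small tube mouth (147,232), large tube mouth (377,280) and the closed tube (246,240). Side picture: knobs at about large (216,142), small (232,197), spare (233,275), with mouths large (299,127), small (300,260).

```bash
python3 - <<'E'
from h import *
S={}
for n,K in (("scene",dict(pl=(348,182),ps=(250,187),sp=(152,178),cl=(246,224),orange=(268,152),TL=(377,280),TS=(147,232))),("side",dict(pl=(216,137),ps=(232,192),sp=(233,272),cl=(296,173),orange=(181,186),TL=(299,127),TS=(300,260)))):
    c=imaging.calibration(n);d=np.load(n+'1.npz')['d'];W=cloud(c,d)
    for k,(u,v) in K.items():
        r=24 if k[0]=='T' else 14
        w=W[v-r:v+r,u-r:u+r].reshape(-1,3); w=w[d[v-r:v+r,u-r:u+r].ravel()>0]
        # top level: highest points
        zt=np.percentile(w[:,2],99.5); zs=w[w[:,2]>zt-.006]
        zs=zs[zs[:,2]<zt+.004]
        # least-squares circle for rims; enclosing circle for knob tops
        (x,y),rad=cv2.minEnclosingCircle(zs[:,:2].astype(np.float32))
        print(n,k,'top z %.4f'%zt,'mean',zs.mean(0).round(4),'circ',round(x,4),round(y,4),round(rad,4),len(zs))
E
```

```text
scene pl top z 0.0880 mean [0.4369 0.1706 0.0856] circ 0.4358 0.1711 0.0156 155
scene ps top z 0.0878 mean [ 0.477  -0.0106  0.0854] circ 0.4765 -0.0103 0.0151 165
scene sp top z 0.0874 mean [ 0.4789 -0.1986  0.0854] circ 0.4771 -0.199 0.0159 158
scene cl top z 0.1378 mean [6.047e-01 1.000e-04 1.354e-01] circ 0.6033 -0.0008 0.0154 239
scene orange top z 0.0873 mean [0.3711 0.0122 0.0855] circ 0.37 0.0116 0.0155 134
scene TL top z 0.0813 mean [0.6409 0.2131 0.0789] circ 0.6389 0.2131 0.0327 316
scene TS top z 0.0813 mean [ 0.6004 -0.171   0.0787] circ 0.6004 -0.1714 0.0274 219
side pl top z 0.0871 mean [0.4339 0.1665 0.0848] circ 0.4339 0.1671 0.0159 86
side ps top z 0.0883 mean [ 0.4739 -0.0133  0.0859] circ 0.4734 -0.0121 0.0149 136
side sp top z 0.0876 mean [ 0.4765 -0.202   0.0854] circ 0.4762 -0.2011 0.0153 203
side cl top z 0.1381 mean [ 0.6015 -0.0032  0.1359] circ 0.6014 -0.0016 0.0154 137
side orange top z 0.0881 mean [0.369  0.0094 0.0861] circ 0.3684 0.0109 0.0155 127
side TL top z 0.0799 mean [0.6372 0.2097 0.0776] circ 0.6383 0.2111 0.0341 148
side TS top z 0.0811 mean [ 0.5981 -0.1734  0.0788] circ 0.5982 -0.1727 0.0265 184
```

Request:
{"name": "apply_moves", "arguments": {
  "rows": [
    [-0.25,-0.29,0,0],
    [-0.5,-0.58,0,0],
    [-0.74,-0.88,0,0],
    [-0.74,-0.88,0,0]
  ],
  "grip": 100
}}

```text
time_s: 0.6
position: [0.2912, 0.5513, 0.2187]
tcp_rot: [0.17, 0.985, -0.001, 0.0]
wrist_force: [-0.6, 1.4, 0.3]
gripper_width: 0.0929
grip_force: 0.0
```

Request:
{"name": "apply_moves", "arguments": {
  "rows": [
    [-0.25,-0.29,0,0],
    [-0.5,-0.58,0,0],
    [-0.74,-0.88,0,0],
    [-0.74,-0.88,0,0]
  ]
}}

```text
time_s: 1.1
position: [0.3391, 0.4235, 0.2187]
tcp_rot: [0.17, 0.985, -0.001, 0.0]
wrist_force: [-1.0, -0.1, 0.9]
gripper_width: 0.0931
grip_force: 0.0
```

Request:
{"name": "apply_moves", "arguments": {
  "rows": [
    [-0.25,-0.29,0,0],
    [-0.5,-0.58,0,0],
    [-0.74,-0.88,0,0],
    [-0.74,-0.88,0,0]
  ]
}}

```text
time_s: 1.6
position: [0.3876, 0.2955, 0.2187]
tcp_rot: [0.17, 0.986, -0.0, 0.0]
wrist_force: [0.6, 1.1, 0.7]
gripper_width: 0.093
grip_force: 0.0
```

Request:
{"name": "apply_moves", "arguments": {
  "rows": [
    [-0.25,-0.29,0,0],
    [-0.5,-0.58,0,0],
    [-0.74,-0.88,0,0],
    [-0.74,-0.88,0,0],
    [-0.74,-0.88,0,0]
  ]
}}

```text
time_s: 2.22
position: [0.4356, 0.17, 0.2186]
tcp_rot: [0.167, 0.986, 0.0, 0.0]
wrist_force: [-0.1, 0.9, -0.1]
gripper_width: 0.093
grip_force: 0.0
```

```bash
cat >> h.py <<'E'
from scipy.spatial.transform import Rotation as Ro
def go(x,y,z):
    o=arm.get_obs(); d=Ro.from_quat(o["tcp_rot"]).inv().apply(np.array([x,y,z])-o["position"])
    print('t %.2f'%o["time_s"],'pos',np.round(o["position"],4),'tilt',Ro.from_quat(o["tcp_rot"]).as_matrix()[2].round(3),'rows',(d/.12).round(3))
def top(c,d,xy,z,r=.05,tol=.005):  # enclosing circle of points near height z about xy
    W=cloud(c,d); m=(d>0)&(abs(W[...,2]-z)<tol)&(np.hypot(W[...,0]-xy[0],W[...,1]-xy[1])<r)
    w=W[m]; (x,y),q=cv2.minEnclosingCircle(w[:,:2].astype(np.float32)); print('top',round(x,4),round(y,4),'r',round(q,4),'z',w[:,2].mean().round(4),len(w))
E
python3 - <<'E'
from h import *
go(.435,.169,.046)
c,p,d=snap('wrist','w1.png'); top(c,d,(.435,.169),.086,.03)
E
```

```text
t 2.23 pos [0.4356 0.17   0.2186] tilt [ 0.     0.001 -1.   ] rows [ 0.002 -0.01   1.438]
top 0.4337 0.1705 r 0.0151 z 0.0876 677
```

View pics/w1.png

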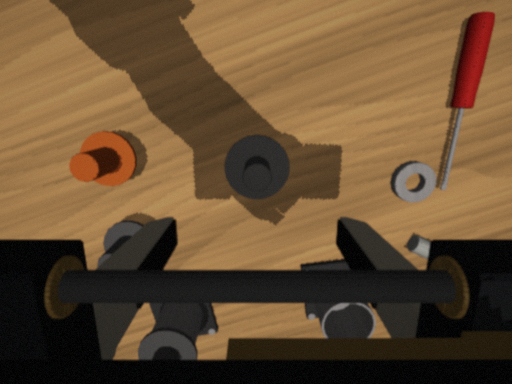

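The wrist picture shows the large plug with its knob top at (257,172), between the open fingers and clear of neighbours. I'll go down on it.

Request:
{"name": "apply_moves", "arguments": {
  "rows": [
    [0.01,-0.01,0.4,0],
    [0.01,-0.01,0.7,0],
    [0.01,-0.01,0.7,0]
  ]
}}

```text
time_s: 2.65
position: [0.4324, 0.1683, 0.1329]
tcp_rot: [0.167, 0.986, -0.001, -0.002]
wrist_force: [0.2, 0.6, -0.7]
gripper_width: 0.0929
grip_force: 0.0
```

Request:
{"name": "apply_moves", "arguments": {
  "rows": [
    [0,0,0.35,0],
    [0,0,0.6,0],
    [0,0,0.73,0],
    [0,0,0.73,0]
  ]
}}

```text
time_s: 3.15
position: [0.4341, 0.1682, 0.0473]
tcp_rot: [0.167, 0.986, 0.0, -0.0]
wrist_force: [0.5, -0.3, 0.9]
gripper_width: 0.093
grip_force: 0.0
```

Request:
{"name": "apply_moves", "arguments": {
  "rows": [
    [0,0,0,0],
    [0,0,0,0],
    [0,0,0,0],
    [0,0,0,0],
    [0,0,0,0],
    [0,0,0,0]
  ],
  "grip": 0
}}

```text
time_s: 3.9
position: [0.4339, 0.167, 0.047]
tcp_rot: [0.168, 0.986, -0.0, -0.0]
wrist_force: [0.2, -0.1, 0.2]
gripper_width: 0.0374
grip_force: 0.3
```

Request:
{"name": "apply_moves", "arguments": {
  "rows": [
    [0,0,-0.3,0],
    [0,0,-0.6,0],
    [0,0,-0.95,0],
    [0,0,-0.95,0]
  ]
}}

```text
time_s: 4.4
position: [0.435, 0.1675, 0.1633]
tcp_rot: [0.168, 0.986, 0.001, 0.002]
wrist_force: [-0.0, -0.3, -1.7]
gripper_width: 0.0292
grip_force: 29.8
```

```bash
python3 - <<'E'
from h import *
go(.6385,.212,.16)
for n in('scene','side'):
    c,p,d=snap(n); W=cloud(c,d); x=arm.get_obs()["position"]
    m=(d>0)&(np.hypot(W[...,0]-x[0],W[...,1]-x[1])<.045)&(W[...,2]>.07)&(W[...,2]<x[2]+.0)
    w=W[m]; print(n,len(w),np.percentile(w[:,2],[1,50,99]).round(3),np.median(w,0).round(4))
E
```

```text
t 4.40 pos [0.435  0.1675 0.1633] tilt [-0.003  0.003 -1.   ] rows [-1.477  0.912  0.036]
scene 1059 [0.097 0.129 0.16 ] [0.4498 0.1665 0.1286]
side 637 [0.092 0.126 0.158] [0.4372 0.1536 0.1259]
```

The fingers were still closing as the lift began, so the plug hangs about 20 mm low in the grip. I'll set it down and regrasp.

Request:
{"name": "apply_moves", "arguments": {
  "rows": [
    [0,0,0.3,0],
    [0,0,0.6,0],
    [0,0,0.7,0],
    [0,0,0.7,0]
  ]
}}

```text
time_s: 5.0
position: [0.4331, 0.1666, 0.0759]
tcp_rot: [0.168, 0.986, -0.001, -0.001]
wrist_force: [0.4, 0.3, -1.8]
gripper_width: 0.029
grip_force: 29.8
```

```bash
python3 - <<'E'
from h import *
go(.434,.168,.046)
for n in('scene','side'):
    c,p,d=snap(n,n+'2.png'); W=cloud(c,d); x=arm.get_obs()["position"]
    m=(d>0)&(np.hypot(W[...,0]-x[0],W[...,1]-x[1])<.04)&(W[...,2]>.004)&(W[...,2]<x[2]+.0)
    h,e=np.histogram(W[m][:,2],bins=np.arange(0,.09,.004)); print(n,h)
s=cv2.imread('pics/side2.png')[90:190,150:290]; cv2.imwrite('pics/side2c.png',cv2.resize(s,None,fx=4,fy=4,interpolation=cv2.INTER_CUBIC))
E
```

```text
t 5.00 pos [0.4331 0.1666 0.0759] tilt [ 0.002 -0.002 -1.   ] rows [-0.004  0.014  0.249]
scene [  0   4  10   5  10   2   2   0  14 211 443  29  25  19  29  18  24  22
  26   4   0   0]
side [  0   5   6   8   6   7   1   2  12 154 225  14  16  17  13  19  11  15
   7   2   0   0]
```

View pics/side2c.png

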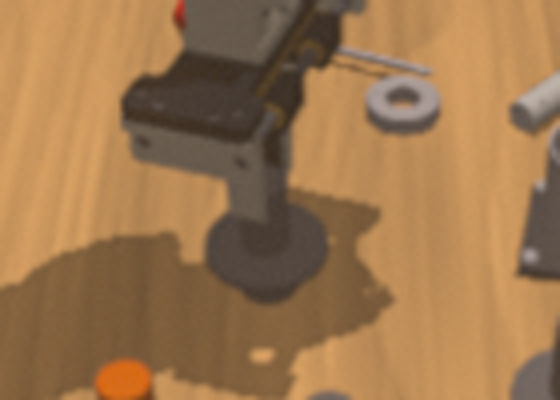

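The crop shows the plug held upright, flange at (265,250), about 5 mm above the bench. I'll lower it, release, move down and regrip with a longer closing wait.

Request:
{"name": "apply_moves", "arguments": {
  "rows": [
    [0,0,0.04,0],
    [0,0,0.04,0],
    [0,0,0.04,0]
  ]
}}

```text
time_s: 5.48
position: [0.434, 0.1671, 0.0726]
tcp_rot: [0.168, 0.986, 0.0, 0.0]
wrist_force: [0.6, -0.1, -1.9]
gripper_width: 0.0295
grip_force: 29.8
```

Request:
{"name": "apply_moves", "arguments": {
  "rows": [
    [0,0,0,0],
    [0,0,0,0],
    [0,0,0,0],
    [0,0,0,0]
  ],
  "grip": 60
}}

```text
time_s: 5.98
position: [0.4339, 0.167, 0.0722]
tcp_rot: [0.168, 0.986, -0.0, 0.0]
wrist_force: [1.2, -0.2, -0.5]
gripper_width: 0.0555
grip_force: 0.0
```

Request:
{"name": "apply_moves", "arguments": {
  "rows": [
    [0,0.01,0.1,0],
    [0,0.01,0.2,0],
    [0,0.01,0.2,0],
    [0,0.01,0.2,0]
  ]
}}

```text
time_s: 6.48
position: [0.4341, 0.168, 0.0479]
tcp_rot: [0.168, 0.986, -0.0, -0.0]
wrist_force: [-0.2, 0.2, 0.4]
gripper_width: 0.0555
grip_force: 0.0
```

Request:
{"name": "apply_moves", "arguments": {
  "rows": [
    [0,0,0,0],
    [0,0,0,0],
    [0,0,0,0],
    [0,0,0,0],
    [0,0,0,0],
    [0,0,0,0],
    [0,0,0,0],
    [0,0,0,0]
  ],
  "grip": 0
}}

```text
time_s: 7.48
position: [0.4346, 0.1684, 0.0485]
tcp_rot: [0.168, 0.986, 0.0, 0.0]
wrist_force: [-0.1, 0.7, 5.2]
gripper_width: 0.0294
grip_force: 30.0
```

Request:
{"name": "apply_moves", "arguments": {
  "rows": [
    [0,0,-0.3,0],
    [0,0,-0.6,0],
    [0,0,-0.95,0],
    [0,0,-0.95,0]
  ]
}}

```text
time_s: 7.98
position: [0.4353, 0.1685, 0.1644]
tcp_rot: [0.168, 0.986, 0.001, 0.002]
wrist_force: [-0.3, 0.9, -1.8]
gripper_width: 0.0292
grip_force: 30.0
```

Request:
{"name": "apply_moves", "arguments": {
  "rows": [
    [-0.2,0.12,0,0],
    [-0.4,0.25,0,0],
    [-0.6,0.37,0,0],
    [-0.74,0.45,0,0]
  ]
}}

```text
time_s: 8.48
position: [0.5364, 0.1895, 0.1604]
tcp_rot: [0.168, 0.986, -0.001, -0.001]
wrist_force: [-0.2, -0.3, -2.3]
gripper_width: 0.0295
grip_force: 30.0
```

Request:
{"name": "apply_moves", "arguments": {
  "rows": [
    [-0.2,0.12,0,0],
    [-0.4,0.25,0,0],
    [-0.6,0.37,0,0],
    [-0.74,0.45,0,0],
    [-0.74,0.45,0,0]
  ]
}}

```text
time_s: 9.1
position: [0.6378, 0.2109, 0.1599]
tcp_rot: [0.168, 0.986, -0.001, -0.001]
wrist_force: [-0.8, -0.3, -2.4]
gripper_width: 0.0294
grip_force: 30.0
```

```bash
cat > chk.py <<'E'
from h import *
import sys
tx,ty,name=float(sys.argv[1]),float(sys.argv[2]),sys.argv[3]
go(tx,ty,.1)
x=arm.get_obs()["position"]
for n in('scene','side'):
    c,p,d=snap(n,n+name); W=cloud(c,d)
    m=(d>0)&(np.hypot(W[...,0]-x[0],W[...,1]-x[1])<.05)&(W[...,2]>x[2]-.025)&(W[...,2]<x[2]-.002)
    h,e=np.histogram(W[m][:,2],bins=np.arange(x[2]-.025,x[2],.002)); k=h.argmax(); f=W[m&(abs(W[...,2]-e[k]-.001)<.0025)]
    (a,b),q=cv2.minEnclosingCircle(f[:,:2].astype(np.float32)); print(n,'flange top',e[k].round(4)+.001,'circ',round(a,4),round(b,4),round(q,4))
    try: top(c,d,(tx,ty),.0785,.045,.004)
    except Exception as E: print('no rim')
E
python3 chk.py .6385 .212 3.png
```

```text
t 9.10 pos [0.6378 0.2109 0.1599] tilt [ 0.001 -0.002 -1.   ] rows [-0.003  0.011  0.499]
scene flange top 0.1479 circ 0.6397 0.21 0.0384
top 0.6392 0.2133 r 0.0322 z 0.0786 224
side flange top 0.1479 circ 0.6356 0.2087 0.0396
top 0.6375 0.2102 r 0.0337 z 0.0779 109
```

Request:
{"name": "apply_moves", "arguments": {
  "rows": [
    [0,0.015,0.1,0],
    [0,0.015,0.2,0],
    [0,0.015,0.27,0],
    [0,0.015,0.32,0],
    [0,0.015,0.36,0],
    [0,0.015,0.4,0],
    [0,0.015,0.4,0]
  ]
}}

```text
time_s: 10.07
position: [0.6381, 0.2129, 0.1139]
tcp_rot: [0.168, 0.986, -0.0, -0.0]
wrist_force: [-1.0, -0.2, -0.6]
gripper_width: 0.0298
grip_force: 30.0
```

Request:
{"name": "apply_moves", "arguments": {
  "rows": [
    [0,0,0.03,0],
    [0,0,0.06,0],
    [0,0,0.09,0],
    [0,0,0.11,0],
    [0,0,0.12,0],
    [0,0,0.12,0]
  ]
}}

```text
time_s: 10.82
position: [0.6383, 0.2129, 0.0998]
tcp_rot: [0.168, 0.986, -0.0, 0.0]
wrist_force: [-0.8, 0.3, -1.8]
gripper_width: 0.0297
grip_force: 30.0
```

```bash
python3 chk.py .6385 .212 4.png
```

```text
t 10.82 pos [0.6383 0.2129 0.0998] tilt [-0. -0. -1.] rows [-0.004 -0.006 -0.002]
scene flange top 0.0858 circ 0.6398 0.2124 0.0381
top 0.6627 0.2065 r 0.0285 z 0.0816 16
side flange top 0.0858 circ 0.639 0.2104 0.0395
top 0.6356 0.1906 r 0.0314 z 0.08 23
```

Request:
{"name": "apply_moves", "arguments": {
  "rows": [
    [0,0,0.015,0],
    [0,0,0.03,0],
    [0,0,0.03,0],
    [0,0,0.03,0]
  ]
}}

```text
time_s: 11.42
position: [0.6384, 0.213, 0.0985]
tcp_rot: [0.168, 0.986, 0.0, 0.001]
wrist_force: [-6.3, -1.5, 17.4]
gripper_width: 0.03
grip_force: 30.0
```

Request:
{"name": "apply_moves", "arguments": {
  "rows": [
    [0,0,0,0],
    [0,0,0,0],
    [0,0,0,0],
    [0,0,0,0],
    [0,0,0,0]
  ],
  "grip": 75
}}

```text
time_s: 12.05
position: [0.6382, 0.2129, 0.0961]
tcp_rot: [0.168, 0.986, -0.0, -0.0]
wrist_force: [0.4, 0.7, 0.1]
gripper_width: 0.0689
grip_force: 0.0
```

Request:
{"name": "apply_moves", "arguments": {
  "rows": [
    [0,0,-0.2,0],
    [0,0,-0.5,0],
    [0,0,-0.8,0],
    [0,0,-0.9,0],
    [0,0,-0.9,0]
  ]
}}

```text
time_s: 12.68
position: [0.6384, 0.213, 0.2045]
tcp_rot: [0.168, 0.986, 0.0, 0.0]
wrist_force: [-0.2, 0.4, -0.6]
gripper_width: 0.0697
grip_force: 0.0
```

```bash
python3 - <<'E'
from h import *
go(.4745,-.0115,.2)
for n in('scene','side'):
    c,p,d=snap(n,n+'5.png'); top(c,d,(.6385,.212),.136,.04); top(c,d,(.6385,.212),.086,.05,.003); top(c,d,(.4745,-.0115),.086,.03)
E
```

```text
t 12.68 pos [0.6384 0.213  0.2045] tilt [-0.001  0.001 -1.   ] rows [ 0.669 -2.217  0.036]
top 0.6403 0.2125 r 0.0151 z 0.1355 287
top 0.6399 0.2126 r 0.0385 z 0.0858 1153
top 0.4759 -0.0108 r 0.0152 z 0.0853 167
top 0.6385 0.2099 r 0.0151 z 0.1356 88
top 0.6395 0.2101 r 0.0399 z 0.0855 359
top 0.4742 -0.0122 r 0.016 z 0.0858 141
```

The large plug is home, with its knob top at 0.136 m. Next is the small one.

Request:
{"name": "apply_moves", "arguments": {
  "rows": [
    [0.07,-0.25,0,0],
    [0.15,-0.5,0,0],
    [0.22,-0.74,0,0]
  ]
}}

```text
time_s: 13.15
position: [0.5825, 0.1369, 0.2026]
tcp_rot: [0.168, 0.986, -0.001, -0.001]
wrist_force: [0.8, -0.8, 0.0]
gripper_width: 0.0695
grip_force: 0.0
```

Request:
{"name": "apply_moves", "arguments": {
  "rows": [
    [0.07,-0.25,0,0],
    [0.15,-0.5,0,0],
    [0.22,-0.74,0,0]
  ]
}}

```text
time_s: 13.52
position: [0.5281, 0.0619, 0.2029]
tcp_rot: [0.168, 0.986, -0.001, -0.001]
wrist_force: [-0.1, -0.1, 0.2]
gripper_width: 0.0694
grip_force: 0.0
```

Request:
{"name": "apply_moves", "arguments": {
  "rows": [
    [0.07,-0.25,0,0],
    [0.15,-0.5,0,0],
    [0.22,-0.74,0,0],
    [0.22,-0.74,0,0],
    [0.22,-0.74,0,0]
  ]
}}

```text
time_s: 14.15
position: [0.4754, -0.0117, 0.2037]
tcp_rot: [0.168, 0.986, 0.0, -0.0]
wrist_force: [0.6, 0.1, -0.3]
gripper_width: 0.0699
grip_force: 0.0
```

```bash
python3 - <<'E'
from h import *
go(.4745,-.0115,.047)
c,p,d=snap('wrist','w5.png'); top(c,d,(.4745,-.0115),.086,.03)
E
```

```text
t 14.15 pos [ 0.4754 -0.0117  0.2037] tilt [ 0.001 -0.    -1.   ] rows [ 7.000e-03 -1.000e-03  1.306e+00]
top 0.4739 -0.0115 r 0.015 z 0.0876 745
```

Request:
{"name": "apply_moves", "arguments": {
  "rows": [
    [0.01,0,0.3,0],
    [0.01,0,0.6,0],
    [0.01,0,0.7,0],
    [0.01,0,0.7,0]
  ]
}}

```text
time_s: 14.7
position: [0.4741, -0.0113, 0.1198]
tcp_rot: [0.168, 0.986, -0.0, -0.001]
wrist_force: [0.2, -0.2, 0.4]
gripper_width: 0.0698
grip_force: 0.0
```

Request:
{"name": "apply_moves", "arguments": {
  "rows": [
    [0,0,0.3,0],
    [0,0,0.5,0],
    [0,0,0.6,0],
    [0,0,0.6,0],
    [0,0,0.6,0]
  ]
}}

```text
time_s: 15.32
position: [0.4747, -0.0118, 0.0492]
tcp_rot: [0.168, 0.986, 0.0, 0.001]
wrist_force: [0.8, 0.8, 1.0]
gripper_width: 0.0699
grip_force: 0.0
```

Request:
{"name": "apply_moves", "arguments": {
  "rows": [
    [0,0,0,0],
    [0,0,0,0],
    [0,0,0,0],
    [0,0,0,0],
    [0,0,0,0],
    [0,0,0,0],
    [0,0,0,0],
    [0,0,0,0]
  ],
  "grip": 0
}}

```text
time_s: 16.32
position: [0.4741, -0.0118, 0.0482]
tcp_rot: [0.168, 0.986, -0.0, 0.0]
wrist_force: [-0.3, 0.6, 1.1]
gripper_width: 0.0293
grip_force: 30.0
```

Request:
{"name": "apply_moves", "arguments": {
  "rows": [
    [0,0,-0.3,0],
    [0,0,-0.6,0],
    [0,0,-0.95,0],
    [0,0,-0.95,0]
  ]
}}

```text
time_s: 16.82
position: [0.4754, -0.0118, 0.1646]
tcp_rot: [0.168, 0.986, 0.001, 0.002]
wrist_force: [0.2, 0.3, -1.8]
gripper_width: 0.0297
grip_force: 30.0
```

Request:
{"name": "apply_moves", "arguments": {
  "rows": [
    [-0.2,-0.13,0,0],
    [-0.4,-0.26,0,0],
    [-0.6,-0.38,0,0],
    [-0.71,-0.46,0,0]
  ]
}}

```text
time_s: 17.32
position: [0.5363, -0.0931, 0.1609]
tcp_rot: [0.169, 0.986, -0.0, -0.001]
wrist_force: [-0.1, -0.1, -1.4]
gripper_width: 0.0295
grip_force: 30.0
```

Request:
{"name": "apply_moves", "arguments": {
  "rows": [
    [-0.2,-0.13,0,0],
    [-0.4,-0.26,0,0],
    [-0.6,-0.38,0,0],
    [-0.71,-0.46,0,0],
    [-0.71,-0.46,0,0],
    [-0.71,-0.46,0,0]
  ]
}}

```text
time_s: 18.08
position: [0.5975, -0.1713, 0.1619]
tcp_rot: [0.168, 0.986, 0.0, -0.001]
wrist_force: [0.1, 0.3, -1.4]
gripper_width: 0.0298
grip_force: 30.0
```

```bash
python3 chk.py .5993 -.172 6.png
```

```text
t 18.07 pos [ 0.5975 -0.1713  0.1619] tilt [ 0.001  0.    -1.   ] rows [-0.017 -0.001  0.516]
scene flange top 0.1499 circ 0.5993 -0.1712 0.0326
top 0.6002 -0.1703 r 0.0264 z 0.0784 199
side flange top 0.1499 circ 0.593 -0.1863 0.0279
top 0.5984 -0.173 r 0.0264 z 0.0787 141
```

Request:
{"name": "apply_moves", "arguments": {
  "rows": [
    [-0.01,0,0.1,0],
    [-0.01,0,0.2,0],
    [-0.01,0,0.27,0],
    [-0.01,0,0.32,0],
    [-0.01,0,0.36,0],
    [-0.01,0,0.4,0],
    [-0.01,0,0.4,0]
  ]
}}

```text
time_s: 19.05
position: [0.5993, -0.1728, 0.114]
tcp_rot: [0.168, 0.986, 0.0, -0.0]
wrist_force: [-0.0, 0.6, -0.9]
gripper_width: 0.0298
grip_force: 30.0
```

Request:
{"name": "apply_moves", "arguments": {
  "rows": [
    [0,0,0.03,0],
    [0,0,0.06,0],
    [0,0,0.09,0],
    [0,0,0.11,0],
    [0,0,0.13,0],
    [0,0,0.14,0],
    [0,0,0.14,0]
  ]
}}

```text
time_s: 19.92
position: [0.5993, -0.1725, 0.0983]
tcp_rot: [0.168, 0.986, 0.0, 0.0]
wrist_force: [-3.6, 2.1, 9.1]
gripper_width: 0.0294
grip_force: 30.0
```

Contact came at the expected height, so I'll push slightly, release and retreat.

Request:
{"name": "apply_moves", "arguments": {
  "rows": [
    [0,0,0.01,0],
    [0,0,0.015,0],
    [0,0,0.015,0]
  ]
}}

```text
time_s: 20.3
position: [0.5994, -0.1725, 0.0981]
tcp_rot: [0.168, 0.986, 0.0, 0.0]
wrist_force: [-8.1, 4.9, 25.3]
gripper_width: 0.0296
grip_force: 30.0
```

Request:
{"name": "apply_moves", "arguments": {
  "rows": [
    [0,0,0,0],
    [0,0,0,0],
    [0,0,0,0],
    [0,0,0,0],
    [0,0,0,0]
  ],
  "grip": 75
}}

```text
time_s: 20.92
position: [0.5994, -0.1729, 0.0954]
tcp_rot: [0.168, 0.986, -0.0, -0.0]
wrist_force: [-0.3, -0.4, -0.4]
gripper_width: 0.0687
grip_force: 0.0
```

Request:
{"name": "apply_moves", "arguments": {
  "rows": [
    [0,0,-0.2,0],
    [0,0,-0.5,0],
    [0,0,-0.8,0],
    [0,0,-0.95,0],
    [0,0,-0.95,0],
    [0,0,-0.95,0]
  ]
}}

```text
time_s: 21.68
position: [0.5988, -0.1726, 0.2083]
tcp_rot: [0.168, 0.986, 0.0, -0.001]
wrist_force: [1.2, 0.0, 0.2]
gripper_width: 0.0698
grip_force: 0.0
```

```bash
python3 - <<'E'
from h import *
for n in('scene','side'):
    c,p,d=snap(n,n+'7.png')
    for xy in((.6385,.212),(.5993,-.172)): top(c,d,xy,.136,.04); top(c,d,xy,.086,.05,.003)
E
```

```text
top 0.6397 0.2128 r 0.0151 z 0.1354 291
top 0.6399 0.2129 r 0.0385 z 0.0858 1155
top 0.6 -0.1717 r 0.0159 z 0.1353 234
top 0.6002 -0.1716 r 0.0327 z 0.0857 600
top 0.0 0.0 r 0.0 z nan 0
top 0.6232 0.214 r 0.0348 z 0.0853 133
top 0.5993 -0.1738 r 0.0153 z 0.1357 216
top 0.5984 -0.1745 r 0.0329 z 0.0858 548h.py:24: RuntimeWarning: Mean of empty slice.
  w=W[m]; (x,y),q=cv2.minEnclosingCircle(w[:,:2].astype(np.float32)); print('top',round(x,4),round(y,4),'r',round(q,4),'z',w[:,2].mean().round(4),len(w))
  ret = ret.dtype.type(ret / rcount)
```

View pics/scene7.png

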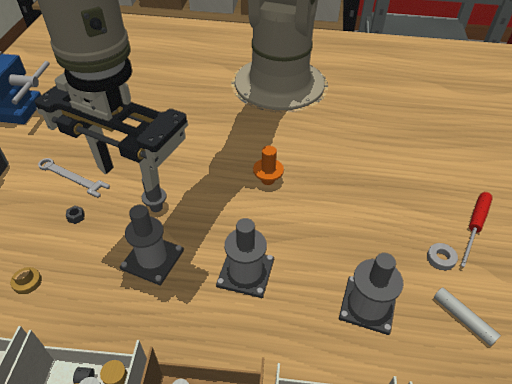

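The picture shows both plugs seated, flanges at (144,238) and (378,280), and the gripper well above them. I'll hand in.

```bash
python3 -c "
from rig import hand_in
print(hand_in())"
```

```text
the job is handed in; nothing more can be done
None
```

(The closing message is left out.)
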